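# Show the next sample and where it goes, then log it

## Robot

A 6-joint arm with a two-finger parallel gripper is mounted at the origin on the work surface. World frame = base frame: x ahead of the robot, y to its left, z up, the work surface at z = 0. Lengths are in mm, angles in rad, forces in N, time in s.
With the tool pointing down it reaches from about 350 to 875 mm from the base axis. Payload 4.2 kg.
Tool frame: the origin (TCP) lies at the very end of the fingers, on their centre line; the grasp point (between the pads) lies arm.hold_point_z behind it (arm.hold_point_z is the distance from the TCP to the grasp point, in mm); z points along the fingers, y is the direction in which the jaws open and shut (so a half turn about z gives the same grasp; the last joint's range is limited). The gripper opens to 85 mm and grips with 20 to 120 N. Pads are 22 mm wide; open, the fingers measure 114 mm over their backs; the gripper's body (76 mm by 85 mm) begins 54 mm behind the grasp point. The pads swing forward as they close: fully open they stand 13 mm farther back than shut.
Start: joints at [-0.881, 0.385, 0.008, 0, -1.194, -0.259], TCP at [261.011, -567.867, 231.312] pointing down, gripper open.
Joint ranges: [-3.14, 3.14], [-1.21, 2.06], [-1.07, 1.41], [-3.16, 2.05], [-2.99, -0.16], [-3.1, 3.1]. Speed limits (rad/s): [2.79, 2.79, 3.14, 3.14, 3.14, 3.14].

## Interface

Orientations are given as a unit quaternion [x, y, z, w].
In Python, from bench import arm gives the robot as it stands.
- The arm moves only by the tool step_arm, never from a script. Its argument "series" is a list of rows, each a list of 6 numbers: the shift along the world's x, y, z scaled (see below), then the turn, a rotation vector about the world's x, y, z scaled (see below). A call has 1 to 12 rows; each row is the pose to reach, as a shift and turn from the pose commanded when the call began; what a row does not reach only later rows make up. The controller multiplies each number of a shift by 400 mm and each number of a turn by pi/2 rad. A row lasts 1/12 s, in which the tool goes at most 41.7 mm and 7.16 degrees, less where a joint would pass 70% of its speed; a pose out of reach is approached as far as the arm can. A call with a number of a shift or a turn outside -1 to 1 is refused whole. A call with a gripper value outside its range is refused whole. "jaw" is the opening, from -1 (shut) to 1 (fully open), set as the call begins (left out, the last holds). The fingers move at their own pace and stop on an object; the grip force is fixed at half the most. Time passes only in rows, so rows that repeat a pose let the fingers close. It gives the time, the measured TCP pose, the force and the opening at its end, in the units of the state.
- arm.read_state(): the state, without advancing time (a new reading comes with each control period).
- arm.get_image(name): name is "side" or "top"; returns a dict with "image" (480x640x3 uint8, red, green, blue), "camera_matrix" (3x3 intrinsics, pixels), "world_from_camera" (4x4, takes a point from camera to world coordinates). Camera axes: x right, y up, looking along -z (the intrinsics and any distortion apply to the point x, -y, -z); pixel columns grow to the right and rows downward; lengths in mm; the calibration is good to about 2 mm. A picture is of the moment at which its call begins. There is no depth.
- arm.job_done(): hands the job in, once; it reports no verdict.
The state is a dict: "clock": time; "joints": joint angles; "joint_vel": joint speeds; "joint_efforts": joint torques, N m; "position": TCP position; "ee_rot": TCP orientation; "contact_force": force on the tool from outside, world axes, zero at the start; "wrist_torque": the same for the moment, N m; "gripper_width": finger opening in mm.
Only numpy, scipy, OpenCV 4.12 (cv2) and the standard library are available. Lean on these libraries where they do the work, as an engineer would, in place of code of your own. Each camera call takes 0.05 s, during which the arm holds its last target.

## Task

Show the technician the next transfer without touching it: point down with the fingertips at the orange-capped tube, about 2 cm above its cap, keep still there for two seconds, then rise and point in the same way at the empty well of the heating block for two seconds. Then press the green button fully down to log it, let it spring back and move clear. Leave the tubes, rack, block, tip box, spray bottle and red button untouched, and do not bring the fingertips low over the other tubes.

Things in the scene. Friction and masses are not known exactly. Their poses are not given: they have to be found in the camera images.
- orange_tube: 50 ml sample tube standing upright in the rack: clear body 28 mm across, white label, ORANGE screw cap 34 mm across; 115 mm tall, its top 125 mm above the bench. Origin at the centre of its underside, z up. Loose, 60 g. It may stand in any of the three holes.
- orange_cap_top (a point): centre of the top face of the orange cap, the thing to point at first (115 mm above the tube's underside); z up
- blue_tube: 50 ml sample tube standing upright in the rack: clear body 28 mm across, white label, BLUE screw cap 34 mm across; 115 mm tall, its top 125 mm above the bench. Origin at the centre of its underside, z up. Loose, 60 g. It may stand in any of the three holes.
- white_tube: 50 ml sample tube standing upright in the rack: clear body 28 mm across, white label, WHITE screw cap 34 mm across; 115 mm tall, its top 125 mm above the bench. Origin at the centre of its underside, z up. Loose, 60 g. It may stand in any of the three holes.
- rack: grey block rack fixed to the bench, 70 x 190 x 55 mm (x, y, z), with three holes in a row along its y axis, 55 mm apart, holding the three tubes. Origin at the centre of its underside
- heater: dry-block heater fixed to the bench: grey housing 150 x 120 x 60 mm (x, y, z) with a small display on the side that faces the robot; on it, 25 mm to its own +x, a bare aluminium block 75 x 90 mm that rises to 95 mm above the bench, with one empty round well. Origin at the centre of its underside
- heater_well (a point): centre of the mouth of the heater's empty well (30 mm across, 30 mm deep), level with the block's top, 95 mm above the bench; the second thing to point at; z up
- green_button (a joint): travel of the green push button in m: 0 is up, 0.006 is fully down; a spring returns it, fully down takes 5 N
- green_button_top (a point): centre of the top of the green button (round, 32 mm across, in a low black housing fixed to the bench); moves down with it, pressed straight down
- red_button (a joint): travel of the red push button in m, same kind as the green one; not to be pressed
- red_button_top (a point): centre of the top of the red button; the two buttons may change places, 75 to 135 mm apart side to side
- tip_box: loose blue pipette tip box, 85 x 120 x 60 mm, origin at the centre of its underside; leave alone
- spray_bottle: loose blue spray bottle with a white head, 76 mm across, 181 mm tall, origin at the centre of its underside; leave alone
Things that resemble listed ones, but are neither listed nor needed, are in the scene too. Of the things that look like the blue_tube, the larger one is meant.

How it is judged (in metres and radians):
On the way, in this order (a step that is already met when the one before it is completed fails the run):
1. the fingertips point at the orange cap from just above (within 18 mm sideways, gap about 3 to 45 mm) and stay 1.5 s (horizontal distance between the grasp point and orange_cap_top below 0.018 m and z of the grasp point in the frame of orange_cap_top between 0.022 and 0.064 m), for 1.5 s.
2. then they point at the heater's empty well in the same way and stay 1.5 s (horizontal distance between the grasp point and heater_well below 0.018 m and z of the grasp point in the frame of heater_well between 0.022 and 0.064 m), for 1.5 s.
3. then the green button is pressed (at least 4.5 of its 6 mm) (value of joint green_button above 0.0045 m), for 0.05 s.
At the end, for the whole second after the job is handed in: both buttons are up again (within 1.5 mm); the three tubes stand upright (within 0.12 rad) and at rest in their holes, and tubes, tip box and spray bottle are within 6 mm of where they began (value of joint each of green_button, red_button below 0.0015 m and distance of each of orange_tube, blue_tube, white_tube, tip_box, spray_bottle from where it was at the start of the episode below 0.006 m and angle between each of orange_tube, blue_tube, white_tube's own z axis and vertical below 0.12 rad and linear speed of each of orange_tube, blue_tube, white_tube below 0.02 m/s); the robot touches nothing.
It fails at once if a tube or the rack is touched (contact force between any of orange_tube, blue_tube, white_tube, rack and the arm above 0.3 N or contact force between any of orange_tube, blue_tube, white_tube, rack and the fingers above 0.3 N).
It fails at once if the heating block is touched (contact force between heater and the arm above 0.3 N or contact force between heater and the fingers above 0.3 N).
It fails at once if the tip box or the spray bottle is touched (contact force between any of tip_box, spray_bottle and the arm above 0.3 N or contact force between any of tip_box, spray_bottle and the fingers above 0.3 N).
It fails at once if the fingertips are brought low over the blue or white tube (closer than about 25 mm to its cap) ((horizontal distance between the grasp point and blue_tube below 0.016 m and z of the grasp point in the frame of blue_tube below 0.159 m) or (horizontal distance between the grasp point and white_tube below 0.016 m and z of the grasp point in the frame of white_tube below 0.159 m)).
It fails at once if the red button is pressed (value of joint red_button above 0.002 m).
It also fails if it takes over 53 s, if anything falls off the work surface, if the arm or the gripper's body presses on something with over 40 N, if the wrist force passes 120 N, or if a joint passes its speed limit or range.

## Working session

There is one attempt and no reset: what is moved stays moved. The work goes in short steps, Python scripts to look and compute and a tool call to move; the robot and the scene stay as the last step left them, time stands still between calls to the robot, and variables do not carry over. Pictures are saved under pics/ and viewed, and the job is handed in when it is done.

Besides the shell and the picture viewer there is one more tool, called after "Request:" in YAML: its name, and indented under it one key for each argument. step_arm: Moves the arm, as the interface text tells. Shifts and turns lie within -1 to 1; 1 stands for 400 mm of shift or pi/2 rad of turn. Its arguments: {"type":"object","properties":{"series":{"type":"array","items":{"type":"array","items":{"type":"number","minimum":-1,"maximum":1}}},"jaw":{"type":"number"}},"required":["series"]}

```bash
mkdir -p pics; ls
python3 - <<'E'
from bench import arm
import cv2
print(arm.read_state()); print(arm.hold_point_z)
for n in("side","top"):
    d=arm.get_image(n); cv2.imwrite(f"pics/{n}0.png",d["image"][:,:,::-1]); print(n,d["camera_matrix"],d["world_from_camera"],[k for k in d])
E
```

```text
pics
{'clock': 0.0, 'joints': array([-8.81383299e-01,  3.85542343e-01,  6.61804604e-03, -5.01096016e-04,
       -1.19400190e+00, -2.58602473e-01]), 'joint_vel': array([ 5.22166703e-04, -1.74116214e-05, -3.33743261e-04, -6.35669513e-04,
       -5.96039765e-04,  6.39113689e-04]), 'joint_efforts': array([ 6.76211334e-05, -3.92291272e+01,  1.88404584e+01,  4.18624252e+00,
       -4.61233474e-03, -1.64018917e-05]), 'position': array([ 260.77611557, -567.34801697,  230.22681099]), 'ee_rot': array([-2.13652931e-01,  9.76909022e-01,  1.05381937e-03, -2.78898125e-04]), 'contact_force': array([ 0.10797524, -0.19183794,  0.88184011]), 'wrist_torque': array([-0.04403256,  0.00693821, -0.05448606]), 'gripper_width': 85.50749746649018}
18.700000000000003
side [[462.42318995   0.         324.32747574]
 [  0.         462.42318995 244.34974303]
 [  0.           0.           1.        ]] [[-7.61229204e-01  5.02468115e-01 -4.09946206e-01  2.61013774e+02]
 [-6.48359249e-01 -5.77370030e-01  4.96260146e-01  4.13317306e+02]
 [ 1.26642466e-02  6.43560130e-01  7.65290778e-01  7.67260832e+02]
 [ 0.00000000e+00  0.00000000e+00  0.00000000e+00  1.00000000e+00]] ['image', 'camera_matrix', 'world_from_camera']
top [[531.71555029   0.         321.30511249]
 [  0.         531.71555029 240.06990199]
 [  0.           0.           1.        ]] [[-2.70088419e-02  9.87865306e-01 -1.52946589e-01  4.74595076e+02]
 [-9.99579813e-01 -2.50788242e-02  1.45344383e-02 -2.63190109e+01]
 [ 1.05223467e-02  1.53274881e-01  9.88127568e-01  1.06484318e+03]
 [ 0.00000000e+00  0.00000000e+00  0.00000000e+00  1.00000000e+00]] ['image', 'camera_matrix', 'world_from_camera']
```

View pics/top0.png

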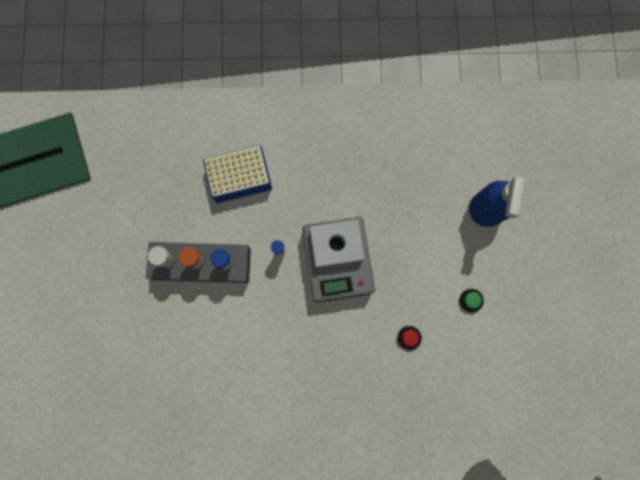

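View pics/side0.png

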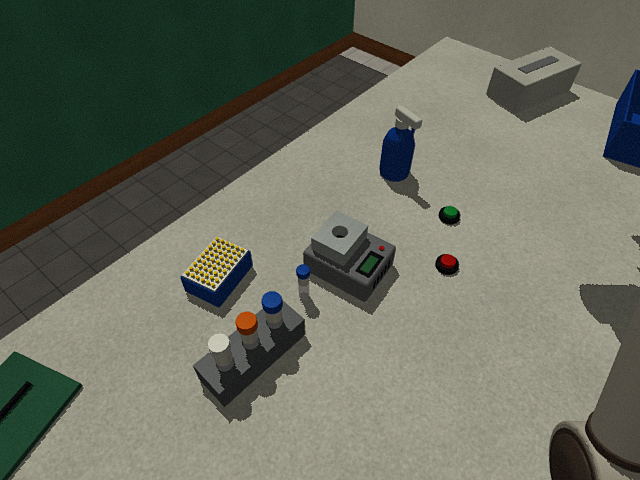

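The top view shows white, orange and blue caps in the rack at about (159,257), (189,257) and (220,259). A smaller blue-capped tube, a decoy, stands at (277,247). The heater well is at (337,242), the green button at (472,299) and the red at (410,338). The side view agrees: orange (247,322), well (340,231), green (450,214), red (448,262). Next I'll measure these and enlarge a crop.

```bash
cat > h.py <<'E'
import numpy as np, cv2
def ray(d,u,v):
    K=d["camera_matrix"];T=d["world_from_camera"]
    r=np.linalg.inv(K)@[u,v,1]; r=T[:3,:3]@[r[0],-r[1],-r[2]]
    return T[:3,3],r/np.linalg.norm(r)
def plane(d,u,v,z):
    o,r=ray(d,u,v); return o+r*(z-o[2])/r[2]
def tri(a,b):
    A=np.zeros((3,3));c=np.zeros(3)
    for o,r in(a,b):
        P=np.eye(3)-np.outer(r,r);A+=P;c+=P@o
    return np.linalg.solve(A,c)
E
python3 - <<'E'
from h import *
from bench import arm
D={n:arm.get_image(n) for n in("top","side")}
rng={"orange":[(5,150,90),(16,255,255)],"red":[(175,150,60),(180,255,255)],"red0":[(0,150,60),(4,255,255)],"green":[(55,120,60),(75,255,255)],"blue":[(105,150,60),(125,255,255)]}
for n,d in D.items():
    h=cv2.cvtColor(d["image"],cv2.COLOR_RGB2HSV)
    for c,(lo,hi) in rng.items():
        k,l,s,ce=cv2.connectedComponentsWithStats(cv2.inRange(h,lo,hi))
        for i in range(1,k):
            if 25<s[i,4]<1500: print(n,c,s[i],ce[i].round(1),"z0",plane(d,*ce[i],0).round(0)[:2],"z125",plane(d,*ce[i],125).round(0)[:2])
    x,y,w,hh=(140,210,250,150) if n=="top" else (190,190,290,200)
    cv2.imwrite(f"pics/{n}_crop.png",cv2.resize(d["image"][y:y+hh,x:x+w,::-1],None,fx=790/w if n=="top" else 2.75,fy=790/w if n=="top" else 2.75,interpolation=cv2.INTER_CUBIC))
E
```

```text
top orange [179 248  20  19 287] [188.8 256.7] z0 [612. 225.] z125 [596. 196.]
top red0 [402 329  18  18 230] [410.3 337.2] z0 [ 441. -212.] z125 [ 445. -191.]
top green [465 292  17  16 220] [473.  299.6] z0 [ 511. -342.] z125 [ 507. -305.]
top blue [484 182  22  24 305] [493.5 192. ] z0 [ 731. -400.] z125 [ 701. -356.]
top blue [498 201   8   9  32] [501.4 205.3] z0 [ 702. -414.] z125 [ 676. -368.]
top blue [272 242  11  11 101] [277.1 246.9] z0 [628.  48.] z125 [610.  39.]
top blue [211 249  18  19 255] [219.5 257.7] z0 [609. 164.] z125 [593. 142.]
side orange [235 312  22  18 297] [245.5 320.2] z0 [663. 157.] z125 [597. 199.]
side red0 [440 254  16  14 142] [447.6 260.2] z0 [ 447. -222.] z125 [ 416. -119.]
side green [444 206  14  10 106] [450.4 210.5] z0 [ 518. -354.] z125 [ 476. -229.]
side green [360 256  18  17 151] [368.8 263.9] z0 [ 567. -105.] z125 [517. -20.]
side blue [604  70  36  82 802] [622.9 110.8] z0 [  346. -1040.] z125 [ 332. -803.]
side blue [383 127  20  19 170] [391.7 136.5] z0 [ 782. -494.] z125 [ 697. -346.]
side blue [296 264  14  12 119] [302.6 269.5] z0 [662.  -3.] z125 [597.  65.]
side blue [181 276  35  19  76] [198.  285.4] z0 [794. 165.] z125 [707. 205.]
side blue [262 292  21  17 269] [271.1 299.7] z0 [659.  93.] z125 [594. 145.]
```

View pics/top_crop.png

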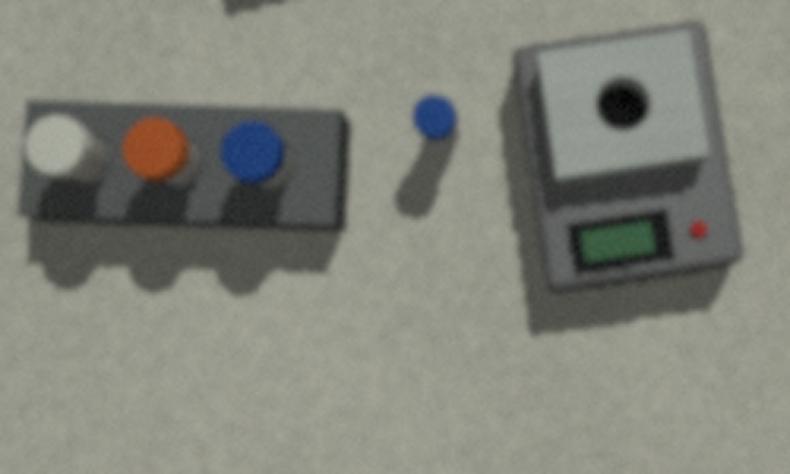

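View pics/side_crop.png

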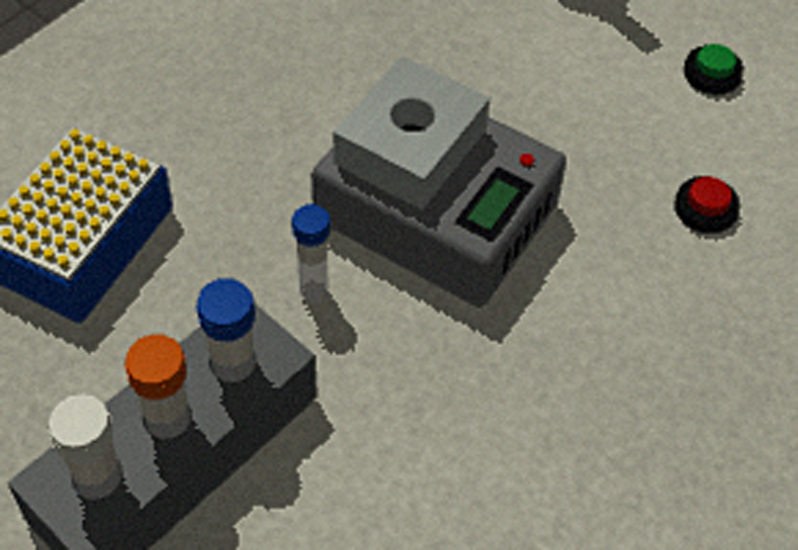

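Run:
```python
from h import *
from bench import arm
D={n:arm.get_image(n) for n in("top","side")}
for n,w in(("top",(310,225,50,35)),("side",(320,218,40,26))):
    d=D[n];x,y,a,b=w
    g=cv2.cvtColor(d["image"],cv2.COLOR_RGB2GRAY)[y:y+b,x:x+a]
    k,l,s,ce=cv2.connectedComponentsWithStats((g<75).astype(np.uint8))
    for i in range(1,k):
        if s[i,4]>20: print(n,s[i],ce[i]+[x,y],plane(d,*(ce[i]+[x,y]),95).round(1))
t,s=D["top"],D["side"]
for nm,a,b in(("orange",(188.8,256.7),(245.5,320.2)),("blue",(219.5,257.7),(271.1,299.7)),("green",(473,299.6),(450.4,210.5)),("red",(410.3,337.2),(447.6,260.2)),("small blue",(277.1,246.9),(302.6,269.5)),("well",(337,242.5),(340.5,231.5))):
    print(nm,tri(ray(t,*a),ray(s,*b)).round(1), "pl25",plane(t,*a,25).round(0)[:2],plane(s,*b,25).round(0)[:2])
```

```text
top [ 19  11  16  14 174] [336.5862069  242.58045977] [619.3 -68.6  95. ]
top [ 0 12  4 23 52] [310.88461538 251.01923077] [604.8 -20.9  95. ]
side [ 12   8  16  12 146] [339.43835616 231.51369863] [620.1 -66.8  95. ]
side [34 19  6  7 24] [357.41666667 240.91666667] [578.9 -70.7  95. ]
orange [597.8 197.5 121.8] pl25 [609. 220.] [650. 166.]
blue [594.6 142.9 121.4] pl25 [606. 159.] [646. 103.]
green [ 511.1 -336.    18.7] pl25 [ 511. -334.] [ 509. -330.]
red [ 442.2 -209.3   16. ] pl25 [ 442. -208.] [ 441. -201.]
small blue [616.6  42.5  84.5] pl25 [624.  46.] [649.  11.]
well [619.7 -69.5  93. ] pl25 [630. -73.] [ 656. -118.]
```

The enlarged crops confirm the targets. The orange cap is in the middle hole at about (597.5, 197, 125), and the well is at (619.5, -68, 95). The green button is at (511, -335), with red at (442, -208), about 127 mm to the side. The two views agree within about 2 mm. I'll move with the jaws shut, above everything.

Request:
step_arm:
  series:
    - [0.01,0.02,0.02,0,0,0]
    - [0.04,0.09,0.05,0,0,0]
    - [0.08,0.18,0.07,0,0,0]
    - [0.12,0.28,0.07,0,0,0]
    - [0.17,0.38,0.07,0,0,0]
    - [0.21,0.48,0.07,0,0,0]
    - [0.25,0.58,0.07,0,0,0]
    - [0.3,0.68,0.07,0,0,0]
    - [0.34,0.78,0.07,0,0,0]
    - [0.38,0.87,0.07,0,0,0]
    - [0.41,0.93,0.07,0,0,0]
    - [0.42,0.95,0.07,0,0,0]
  jaw: -1

```text
clock: 1.3
position: [430.5, -184.0, 260.4]
ee_rot: [-0.216, 0.976, -0.0, 0.001]
contact_force: [0.0, -0.4, 0.3]
gripper_width: 0.0
```

Request:
step_arm:
  series:
    - [0.01,0.02,0,0,0,0]
    - [0.04,0.09,0,0,0,0]
    - [0.08,0.18,0,0,0,0]
    - [0.12,0.28,0,0,0,0]
    - [0.17,0.38,0,0,0,0]
    - [0.21,0.48,0,0,0,0]
    - [0.25,0.58,0,0,0,0]
    - [0.3,0.68,0,0,0,0]
    - [0.34,0.78,0,0,0,0]
    - [0.38,0.87,0,0,0,0]
    - [0.41,0.94,0,0,0,0]
    - [0.42,0.96,0,0,0,0]

```text
clock: 2.3
position: [598.9, 200.1, 258.2]
ee_rot: [-0.215, 0.977, 0.0, 0.0]
contact_force: [-0.4, -0.1, -1.0]
gripper_width: 0.4
```

Request:
step_arm:
  series:
    - [0,0,0,0,0,0]
    - [0,0,0,0,0,0]
    - [0,0,-0.03,0,0,0]
    - [0,0,-0.06,0,0,0]
    - [0,0,-0.1,0,0,0]
    - [0,0,-0.1,0,0,0]
    - [0,0,-0.1,0,0,0]

```text
clock: 2.88
position: [596.5, 194.2, 219.4]
ee_rot: [-0.213, 0.977, -0.0, -0.001]
contact_force: [0.4, 0.0, 0.2]
gripper_width: 0.1
```

Run:
```python
from h import *
from bench import arm
s=arm.read_state();print(s["clock"],s["position"])
for n,w in(("top",(110,200,160,120)),("side",(160,220,160,120))):
    d=arm.get_image(n);x,y,a,b=w
    cv2.imwrite(f"pics/{n}1.png",cv2.resize(d["image"][y:y+b,x:x+a,::-1],None,fx=4,fy=4,interpolation=cv2.INTER_CUBIC))
```

```text
2.8833 [596.48610543 194.19552811 219.38213245]
```

View pics/side1.png

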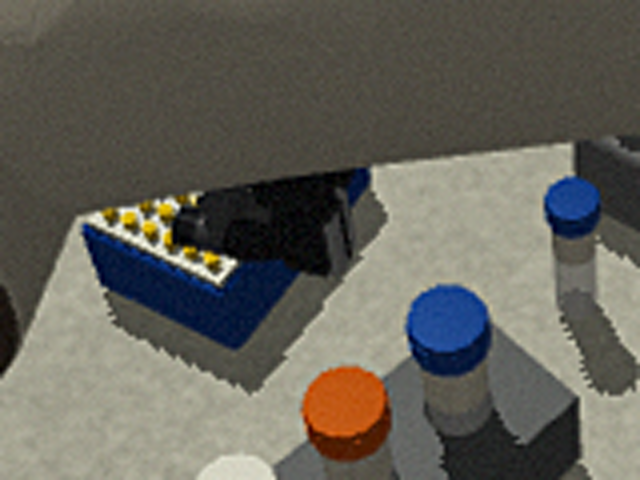

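The side crop shows the shut fingertips at about (330,270), with the orange cap below at (345,400), clear of the tubes. I'll check the tip pixel against the reported TCP.

Run:
```python
from h import *
from bench import arm
d=arm.get_image("side");T=np.linalg.inv(d["world_from_camera"])
for p in([597,196,219.3],[597,196,150],[597.5,197,125]):
    q=T@[*p,1];u=d["camera_matrix"]@[q[0],-q[1],-q[2]];u=u[:2]/u[2];print(u,(u-[160,220])*4)
print(arm.read_state()["position"])
```

```text
[239.62066482 284.92955759] [318.48265927 259.71823035]
[245.31251844 310.65687482] [341.25007376 362.6274993 ]
[246.4885276  319.26353546] [345.95411039 397.05414184]
[597.57235628 195.551559   220.9553203 ]
```

View pics/top1.png

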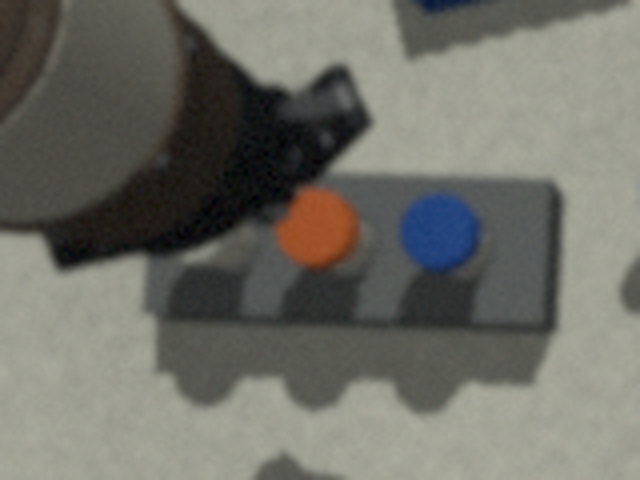

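The tip pixel matches the reported pose. I'll descend to about 151 mm, a 26 mm tip gap, and hold for over 2 s.

Request:
step_arm:
  series:
    - [0,0,-0.02,0,0,0]
    - [0,0,-0.05,0,0,0]
    - [0,0,-0.08,0,0,0]
    - [0,0,-0.11,0,0,0]
    - [0,0,-0.14,0,0,0]
    - [0,0,-0.16,0,0,0]
    - [0,0,-0.17,0,0,0]
    - [0,0,-0.17,0,0,0]
    - [0,0,-0.17,0,0,0]
    - [0,0,-0.17,0,0,0]
    - [0,0,-0.17,0,0,0]
    - [0,0,-0.17,0,0,0]

```text
clock: 4.03
position: [597.3, 196.3, 152.0]
ee_rot: [-0.214, 0.977, 0.0, 0.001]
contact_force: [0.6, -0.2, -0.4]
gripper_width: 0.1
```

Run:
```python
from h import *
from bench import arm
d=arm.get_image("side");x,y,a,b=(160,220,160,120)
cv2.imwrite("pics/side2.png",cv2.resize(d["image"][y:y+b,x:x+a,::-1],None,fx=4,fy=4,interpolation=cv2.INTER_CUBIC))
print(arm.read_state()["position"])
```

```text
[597.21779193 196.27295927 151.87809376]
```

View pics/side2.png

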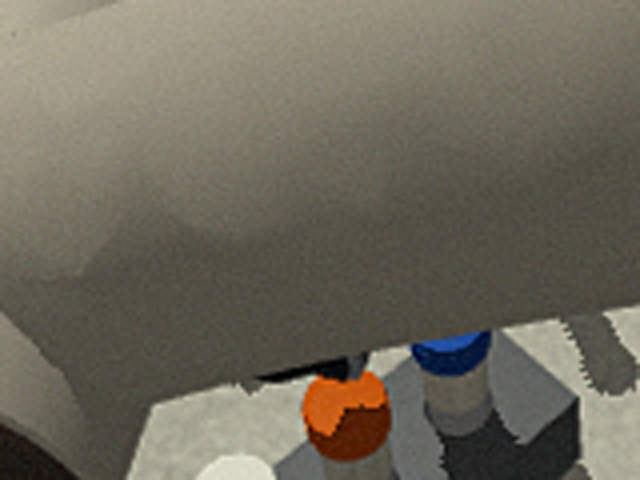

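The side crop shows the tip at about (350,375), right above the orange cap at (345,400), with its shadow on the cap. I'll hold there, then rise.

Request:
step_arm:
  series:
    - [0,0,0,0,0,0]
    - [0,0,0,0,0,0]
    - [0,0,0,0,0,0]
    - [0,0,0,0,0,0]
    - [0,0,0,0,0,0]
    - [0,0,0,0,0,0]
    - [0,0,0,0,0,0]
    - [0,0,0,0,0,0]
    - [0,0,0,0,0,0]
    - [0,0,0,0,0,0]
    - [0,0,0,0,0,0]
    - [0,0,0,0,0,0]

```text
clock: 5.08
position: [597.0, 196.1, 151.3]
ee_rot: [-0.214, 0.977, 0.0, -0.0]
contact_force: [-0.7, -0.2, 0.0]
gripper_width: -0.2
```

Request:
step_arm:
  series:
    - [0,0,0,0,0,0]
    - [0,0,0,0,0,0]
    - [0,0,0,0,0,0]
    - [0,0,0,0,0,0]
    - [0,0,0,0,0,0]
    - [0,0,0,0,0,0]
    - [0,0,0,0,0,0]
    - [0,0,0,0,0,0]
    - [0,0,0,0,0,0]
    - [0,0,0,0,0,0]
    - [0,0,0,0,0,0]
    - [0,0,0,0,0,0]

```text
clock: 6.08
position: [597.0, 196.1, 151.3]
ee_rot: [-0.214, 0.977, -0.0, 0.0]
contact_force: [-0.5, -0.2, -0.3]
gripper_width: -0.1
```

Request:
step_arm:
  series:
    - [0,0,0.02,0,0,0]
    - [0,0,0.06,0,0,0]
    - [0,0,0.1,0,0,0]
    - [0,0,0.14,0,0,0]
    - [0,0,0.18,0,0,0]
    - [0,0,0.2,0,0,0]
    - [0,0,0.2,0,0,0]

```text
clock: 6.67
position: [598.1, 196.6, 234.3]
ee_rot: [-0.214, 0.977, 0.001, 0.003]
contact_force: [-0.9, -0.4, -0.4]
gripper_width: 0.1
```

Request:
step_arm:
  series:
    - [0,-0.02,0,0,0,0]
    - [0.01,-0.08,0,0,0,0]
    - [0.01,-0.15,0,0,0,0]
    - [0.02,-0.23,0,0,0,0]
    - [0.03,-0.31,0,0,0,0]
    - [0.03,-0.39,0,0,0,0]
    - [0.04,-0.47,0,0,0,0]
    - [0.05,-0.55,0,0,0,0]
    - [0.055,-0.61,0,0,0,0]
    - [0.055,-0.65,0,0,0,0]
    - [0.055,-0.66,0,0,0,0]
    - [0.055,-0.66,0,0,0,0]

```text
clock: 7.67
position: [618.1, -69.4, 229.9]
ee_rot: [-0.213, 0.977, 0.0, -0.001]
contact_force: [-0.2, 1.8, 0.3]
gripper_width: 0.1
```

Request:
step_arm:
  series:
    - [0,0,0,0,0,0]
    - [0,0,-0.03,0,0,0]
    - [0,0,-0.07,0,0,0]
    - [0,0,-0.11,0,0,0]
    - [0,0,-0.15,0,0,0]
    - [0,0,-0.19,0,0,0]
    - [0,0,-0.23,0,0,0]
    - [0,0,-0.26,0,0,0]
    - [0,0,-0.28,0,0,0]
    - [0,0,-0.28,0,0,0]
    - [0,0,-0.28,0,0,0]
    - [0,0,-0.28,0,0,0]

```text
clock: 8.67
position: [619.7, -67.4, 120.2]
ee_rot: [-0.214, 0.977, -0.0, 0.001]
contact_force: [0.2, 0.5, 0.7]
gripper_width: -0.2
```

Run:
```python
from h import *
from bench import arm
d=arm.get_image("side");x,y,a,b=(260,160,160,120)
cv2.imwrite("pics/side3.png",cv2.resize(d["image"][y:y+b,x:x+a,::-1],None,fx=4,fy=4,interpolation=cv2.INTER_CUBIC))
print(arm.read_state()["position"])
```

```text
[619.77260455 -67.49839802 120.45981797]
```

View pics/side3.png

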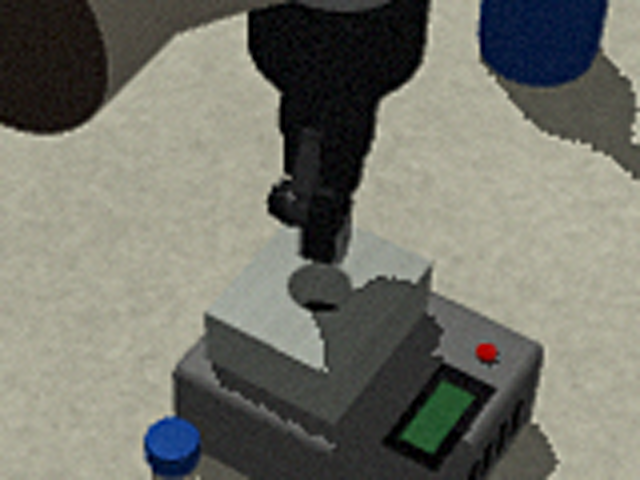

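The crop shows the tip at (322,262), just above the well mouth at (320,287), with a clear gap. Hold, rise, then go to the green button.

Request:
step_arm:
  series:
    - [0,0,0,0,0,0]
    - [0,0,0,0,0,0]
    - [0,0,0,0,0,0]
    - [0,0,0,0,0,0]
    - [0,0,0,0,0,0]
    - [0,0,0,0,0,0]
    - [0,0,0,0,0,0]
    - [0,0,0,0,0,0]
    - [0,0,0,0,0,0]
    - [0,0,0,0,0,0]
    - [0,0,0,0,0,0]
    - [0,0,0,0,0,0]

```text
clock: 9.72
position: [619.0, -67.9, 119.3]
ee_rot: [-0.214, 0.977, 0.0, 0.0]
contact_force: [-0.2, 0.6, -0.5]
gripper_width: 0.3
```

Request:
step_arm:
  series:
    - [0,0,0,0,0,0]
    - [0,0,0,0,0,0]
    - [0,0,0,0,0,0]
    - [0,0,0,0,0,0]
    - [0,0,0,0,0,0]
    - [0,0,0,0,0,0]
    - [0,0,0,0,0,0]
    - [0,0,0,0,0,0]
    - [0,0,0,0,0,0]
    - [0,0,0,0,0,0]
    - [0,0,0,0,0,0]
    - [0,0,0,0,0,0]

```text
clock: 10.72
position: [619.0, -67.9, 119.3]
ee_rot: [-0.214, 0.977, 0.0, -0.0]
contact_force: [-0.3, -0.3, -0.2]
gripper_width: 0.3
```

Request:
step_arm:
  series:
    - [0,0,0.02,0,0,0]
    - [0,0,0.06,0,0,0]
    - [0,0,0.1,0,0,0]
    - [0,0,0.14,0,0,0]
    - [0,0,0.18,0,0,0]
    - [0,0,0.2,0,0,0]
    - [0,0,0.2,0,0,0]

```text
clock: 11.3
position: [620.3, -67.9, 202.2]
ee_rot: [-0.214, 0.977, -0.0, 0.003]
contact_force: [0.4, 0.4, 0.6]
gripper_width: 0.1
```

Request:
step_arm:
  series:
    - [-0.01,-0.02,0,0,0,0]
    - [-0.03,-0.08,0,0,0,0]
    - [-0.06,-0.15,0,0,0,0]
    - [-0.09,-0.23,0,0,0,0]
    - [-0.12,-0.31,0,0,0,0]
    - [-0.16,-0.39,0,0,0,0]
    - [-0.19,-0.47,0,0,0,0]
    - [-0.22,-0.55,0,0,0,0]
    - [-0.25,-0.61,0,0,0,0]
    - [-0.26,-0.65,0,0,0,0]
    - [-0.27,-0.67,0,0,0,0]
    - [-0.27,-0.67,0,0,0,0]

```text
clock: 12.3
position: [509.3, -337.2, 198.0]
ee_rot: [-0.212, 0.977, 0.001, -0.001]
contact_force: [0.5, 0.2, -1.1]
gripper_width: 0.3
```

Request:
step_arm:
  series:
    - [0,0,0,0,0,0]
    - [0,0,-0.03,0,0,0]
    - [0,0,-0.07,0,0,0]
    - [0,0,-0.11,0,0,0]
    - [0,0,-0.15,0,0,0]
    - [0,0,-0.19,0,0,0]
    - [0,0,-0.23,0,0,0]
    - [0,0,-0.27,0,0,0]
    - [0,0,-0.31,0,0,0]
    - [0,0,-0.34,0,0,0]
    - [0,0,-0.35,0,0,0]
    - [0,0,-0.35,0,0,0]

```text
clock: 13.3
position: [510.8, -334.5, 58.0]
ee_rot: [-0.215, 0.977, 0.001, -0.001]
contact_force: [0.2, 0.4, 0.1]
gripper_width: -0.1
```

Run:
```python
from h import *
from bench import arm
o=[]
for n,(x,y,a,b) in(("side",(390,150,100,120)),("top",(410,240,100,120))):
    d=arm.get_image(n)
    o.append(cv2.resize(d["image"][y:y+b,x:x+a,::-1],None,fx=4,fy=4,interpolation=cv2.INTER_CUBIC))
cv2.imwrite("pics/btn.png",np.hstack(o))
print(arm.read_state()["position"],arm.read_state()["contact_force"])
```

```text
[ 511.79413151 -335.37404327   59.87618676] [ 0.22114531 -0.63832537  0.73501579]
```

View pics/btn.png

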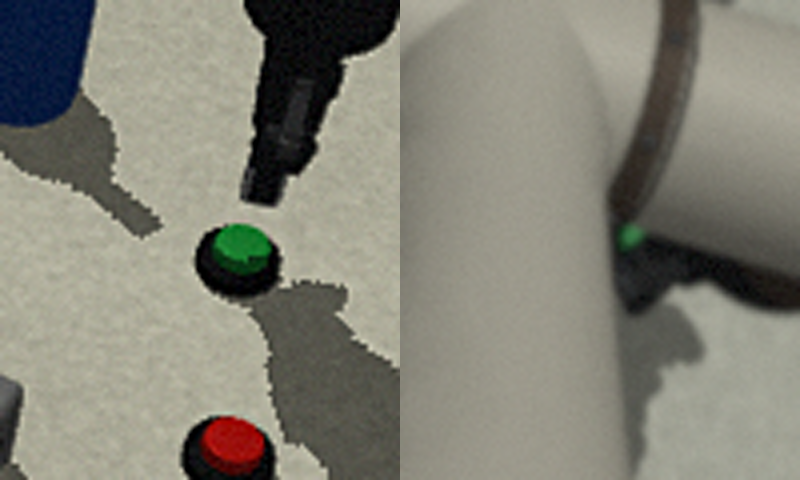

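The left side view shows the tip at (260,200) above the green button at (240,242). Following the finger's slope it lands within about 3 mm of centre, and red at (233,445) is well clear. The arm hides most of the top view. I'll go down slowly and watch the force.

Request:
step_arm:
  series:
    - [0,0,-0.02,0,0,0]
    - [0,0,-0.04,0,0,0]
    - [0,0,-0.06,0,0,0]
    - [0,0,-0.07,0,0,0]
    - [0,0,-0.07,0,0,0]
    - [0,0,-0.07,0,0,0]
    - [0,0,-0.07,0,0,0]

```text
clock: 13.98
position: [511.2, -336.0, 31.4]
ee_rot: [-0.214, 0.977, -0.0, 0.0]
contact_force: [0.3, 0.3, 0.7]
gripper_width: -0.4
```

Request:
step_arm:
  series:
    - [0,0,-0.003,0,0,0]
    - [0,0,-0.006,0,0,0]
    - [0,0,-0.009,0,0,0]
    - [0,0,-0.012,0,0,0]
    - [0,0,-0.012,0,0,0]
    - [0,0,-0.012,0,0,0]

```text
clock: 14.48
position: [510.9, -335.9, 26.4]
ee_rot: [-0.214, 0.977, 0.0, -0.0]
contact_force: [-0.0, -0.2, -0.7]
gripper_width: 0.1
```

Request:
step_arm:
  series:
    - [0,0,-0.003,0,0,0]
    - [0,0,-0.006,0,0,0]
    - [0,0,-0.009,0,0,0]
    - [0,0,-0.01,0,0,0]
    - [0,0,-0.01,0,0,0]
    - [0,0,-0.01,0,0,0]

```text
clock: 14.98
position: [511.0, -335.9, 22.5]
ee_rot: [-0.214, 0.977, 0.0, -0.0]
contact_force: [0.8, 0.7, -0.1]
gripper_width: 0.3
```

Request:
step_arm:
  series:
    - [0,0,-0.002,0,0,0]
    - [0,0,-0.004,0,0,0]
    - [0,0,-0.006,0,0,0]
    - [0,0,-0.0075,0,0,0]
    - [0,0,-0.0075,0,0,0]
    - [0,0,-0.0075,0,0,0]

```text
clock: 15.48
position: [511.1, -336.0, 19.7]
ee_rot: [-0.214, 0.977, -0.0, 0.0]
contact_force: [0.1, 0.9, 2.0]
gripper_width: -0.3
```

Request:
step_arm:
  series:
    - [0,0,-0.002,0,0,0]
    - [0,0,-0.004,0,0,0]
    - [0,0,-0.006,0,0,0]
    - [0,0,-0.0075,0,0,0]
    - [0,0,-0.0075,0,0,0]
    - [0,0,-0.0075,0,0,0]

```text
clock: 15.98
position: [511.2, -335.9, 16.7]
ee_rot: [-0.214, 0.977, -0.0, 0.0]
contact_force: [-0.8, 0.0, 4.2]
gripper_width: 0.3
```

Request:
step_arm:
  series:
    - [0,0,-0.002,0,0,0]
    - [0,0,-0.004,0,0,0]
    - [0,0,-0.006,0,0,0]
    - [0,0,-0.006,0,0,0]
    - [0,0,-0.006,0,0,0]

```text
clock: 16.4
position: [511.2, -336.0, 16.0]
ee_rot: [-0.214, 0.977, -0.0, 0.0]
contact_force: [-3.4, 3.2, 14.5]
gripper_width: -0.4
```

The button is bottomed: the TCP stopped at 16.0 mm and the force jumped to 14.5 N. I'll hold for a moment, then rise and move clear.

Request:
step_arm:
  series:
    - [0,0,0,0,0,0]
    - [0,0,0,0,0,0]
    - [0,0,0.01,0,0,0]
    - [0,0,0.03,0,0,0]
    - [0,0,0.07,0,0,0]
    - [0,0,0.12,0,0,0]
    - [0,0,0.18,0,0,0]
    - [0,0,0.25,0,0,0]
    - [0,0,0.32,0,0,0]
    - [0,0,0.38,0,0,0]
    - [0,0,0.42,0,0,0]
    - [0,0,0.43,0,0,0]

```text
clock: 17.4
position: [512.3, -336.4, 189.3]
ee_rot: [-0.214, 0.977, -0.002, 0.002]
contact_force: [1.2, 0.2, 0.3]
gripper_width: 0.0
```

Request:
step_arm:
  series:
    - [-0.01,-0.02,0,0,0,0]
    - [-0.05,-0.06,0.02,0,0,0]
    - [-0.1,-0.11,0.04,0,0,0]
    - [-0.16,-0.17,0.06,0,0,0]
    - [-0.22,-0.23,0.08,0,0,0]
    - [-0.28,-0.3,0.1,0,0,0]
    - [-0.34,-0.36,0.12,0,0,0]
    - [-0.38,-0.4,0.14,0,0,0]
    - [-0.4,-0.42,0.15,0,0,0]
    - [-0.4,-0.42,0.15,0,0,0]
    - [-0.4,-0.42,0.15,0,0,0]
    - [-0.4,-0.42,0.15,0,0,0]

```text
clock: 18.4
position: [351.2, -503.0, 244.5]
ee_rot: [-0.214, 0.977, 0.001, -0.0]
contact_force: [-0.6, -0.5, -0.3]
gripper_width: -0.3
```

Run:
```python
from h import *
from bench import arm
for n in("side","top"):
    im=arm.get_image(n)["image"][:,:,::-1]; cv2.imwrite(f"pics/{n}_end.png",im)
    df=cv2.absdiff(im,cv2.imread(f"pics/{n}0.png")).max(2)
    k,l,s,c=cv2.connectedComponentsWithStats((cv2.GaussianBlur(df,(5,5),0)>25).astype(np.uint8))
    print(n,[list(x) for x in s[1:] if x[4]>10])
s=arm.read_state();print(s["clock"],s["position"],s["contact_force"])
```

```text
side [[np.int32(588), np.int32(0), np.int32(52), np.int32(125), np.int32(3387)], [np.int32(631), np.int32(235), np.int32(9), np.int32(12), np.int32(72)], [np.int32(531), np.int32(241), np.int32(109), np.int32(239), np.int32(9332)], [np.int32(637), np.int32(267), np.int32(3), np.int32(5), np.int32(12)]]
top [[np.int32(565), np.int32(271), np.int32(75), np.int32(209), np.int32(6428)], [np.int32(407), np.int32(428), np.int32(71), np.int32(52), np.int32(2472)], [np.int32(481), np.int32(438), np.int32(81), np.int32(42), np.int32(1728)]]
18.5 [ 351.67263159 -502.84402115  245.06529715] [-0.58321718 -0.05783925 -0.10543559]
```

View pics/side_end.png

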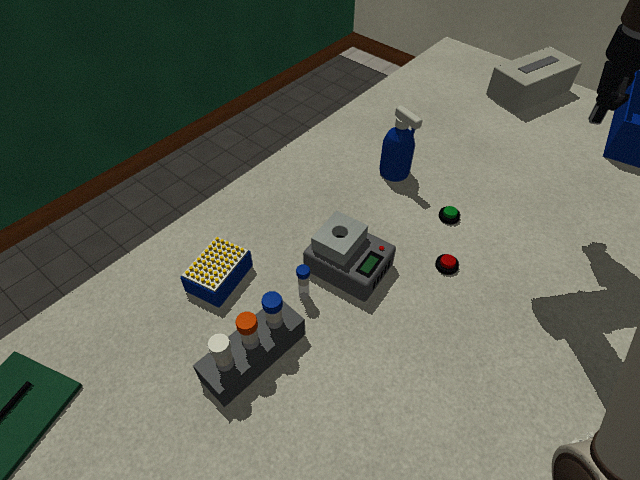

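The final side view shows tubes, rack, block, tip box and bottle unchanged. Only the arm and its shadow differ from the start. Green (450,214) looks up again and the gripper hangs free. Handing in.

```bash
python3 -c "
from bench import arm
print(arm.job_done())"
```

```text
the job is handed in; nothing more can be done
None
```

The whole sequence is done and handed in at about 18.5 s of the 53 s allowed; no verdict was reported.

- **Pointing:** with the jaws shut, I held the fingertips about 26 mm above the orange cap, then about 24 mm above the heater's empty well. Each hold was still for over 2 s, at the position measured from the two cameras.
- **Green button:** I pressed it until the arm stopped at 16.0 mm with the force at 14.5 N, so it was fully down. I then let it spring back and moved clear.
- **Last checks:** comparing the start and end images, only the arm and its shadow changed. Both buttons look up, and the contact force was back to about 0 (noise under 1 N).
- **Less certain:** the arm hid most of the button in the top view, so I checked the alignment before pressing from the side view alone. No other check failed or disagreed.

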